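File the milling blanks by thickness

TASK

Put the four white round milling blanks into the aluminium storage rack in order of thickness, thinnest in the narrowest slot up to thickest in the widest, each standing upright on its rim and fully down in the slot made for it. Three come back from the mill in the black return tray, and one has been misfiled in the rack's widest slot and must go to its own slot. Do not let any blank fall onto its face.

Things in the scene. Friction and masses are not known exactly. Their poses are not given: they have to be found in the camera images.
- blank_10: the thinnest milling blank: plaster-white disc, 98.5 mm diameter, 10 mm thick (plain, without a step), about 0.10 kg, standing on its rim. Origin: the disc's centre; its y axis is the disc's axis, through the thickness. Grip it across the flat faces, near the top
- blank_18: the second thinnest milling blank: plaster-white disc, 98.5 mm diameter, 18 mm thick (body 95 mm across, with a 10 mm wide rim band of full diameter round its middle), about 0.17 kg, standing on its rim. Origin: the disc's centre; its y axis is the disc's axis, through the thickness. Grip it across the flat faces, near the top
- blank_25: the second thickest milling blank: plaster-white disc, 98.5 mm diameter, 25 mm thick (body 95 mm across, with a 10 mm wide rim band of full diameter round its middle), about 0.24 kg, standing on its rim. Origin: the disc's centre; its y axis is the disc's axis, through the thickness. Grip it across the flat faces, near the top
- blank_35: the thickest milling blank: plaster-white disc, 98.5 mm diameter, 35 mm thick (body 95 mm across, with a 10 mm wide rim band of full diameter round its middle), about 0.33 kg, standing on its rim. Origin: the disc's centre; its y axis is the disc's axis, through the thickness. Grip it across the flat faces, near the top
- storage_rack: fixed rack of bare aluminium, 112 (x) by 230 mm (y), four white label inserts along its front. Four slots of graded width side by side along its y axis; ridges between them 48 mm high, 66 mm long in x, 26 mm wide (14 at the top); end cheeks 54 mm high. Two rods 53 mm apart carry the blanks by the rim and centre them at x = 0. Origin: centre of the underside; z up
- return_tray: fixed black plastic tray, 128 (x) by 217 mm (y), rim 18 mm high, with three equal slots 41 mm wide, centres at its y = +67, 0, -67 mm, x = 0, and ridges (60 mm long) and rods like the rack's, so blanks stand equally high in it. Parallel to the rack, on either side of it. Origin: centre of the underside; z up
- slot_10 (a point): the rack's narrowest slot, 16 mm wide, +87 mm along the rack's y, for the 10 mm blank. Walls upright to 36 mm, then each flares out by 6 mm to the ridge tops at 48 mm. The point is where the centre of a fully seated blank lies, 56 mm over the rack's underside; y across the slot, along the seated blank's axis
- slot_18 (a point): the rack's second narrowest slot, 24 mm wide, +41 mm along the rack's y, for the 18 mm blank. Walls upright to 36 mm, then each flares out by 6 mm to the ridge tops at 48 mm. The point is where the centre of a fully seated blank lies, 56 mm over the rack's underside; y across the slot, along the seated blank's axis
- slot_25 (a point): the rack's second widest slot, 31 mm wide, -12.5 mm along the rack's y, for the 25 mm blank. Walls upright to 36 mm, then each flares out by 6 mm to the ridge tops at 48 mm. The point is where the centre of a fully seated blank lies, 56 mm over the rack's underside; y across the slot, along the seated blank's axis
- slot_35 (a point): the rack's widest slot, 41 mm wide, -74.5 mm along the rack's y, for the 35 mm blank. Walls upright to 36 mm, then each flares out by 6 mm to the ridge tops at 48 mm. The point is where the centre of a fully seated blank lies, 56 mm over the rack's underside; y across the slot, along the seated blank's axis
Not all that is in view belongs to the job. Leave any yellow look-alike of the blank_18 alone.

How it is judged:
By the outcome, as a careful person would: the job done as asked, in the order asked, and still so for the second after the job is handed in, with the robot touching nothing.
It also fails if it takes over 106 s, if anything falls off the work surface, if the arm or the gripper's body presses on something with over 40 N, if the wrist force passes 120 N, or if a joint passes its speed limit or range.

ROBOT

A 7-joint arm with a two-finger parallel gripper is mounted at the origin on a cart in front of the work surface, level with it; the furniture and walls round the work are solid. World frame = base frame: x ahead of the robot, y to its left, z up, the work surface at z = 0. Lengths are in mm, angles in rad, forces in N, time in s.
With the tool pointing down it reaches from about 425 to 950 mm from the base axis. Payload 4.7 kg.
Tool frame: the origin (TCP) lies on the centre line of the jaws, within the pads' length; the fingertips stand 11 mm ahead of it and the grasp point (between the pads) lies 8 mm behind it; z points along the fingers, y is the line along which they close (so a half turn about z gives the same grasp; the last joint's range is limited). The gripper opens to 85 mm and grips with 20 to 120 N. Pads are 22 mm wide; open, the fingers measure 114 mm over their backs; the gripper's body (76 mm by 85 mm) begins 54 mm behind the grasp point. The pads swing forward as they close: fully open they stand 13 mm farther back than shut.
Start: joints at [-1.171, 0.469, -0.049, 1.532, 0.024, 1.141, -0.082], TCP at [280.615, 613.924, 242.335] pointing down, gripper open.
Joint ranges: [-2.59, 2.59], [-0.33, 1.99], [-1.39, 1.29], [0.1, 2.45], [-1.04, 4.18], [0.21, 1.99], [-2.66, 2.66]. Speed limits (rad/s): [2.57, 2.57, 3.14, 3.14, 3.14, 3.14, 3.14].

INTERFACE

Orientations are given as a rotation vector (axis times angle).
In Python, from rig import read_state, camera, camera_model, hand_in gives the robot as it stands.
- The arm moves only by the tool drive_tool, never from a script. Its argument "commands" is a list of rows, each a list of 7 numbers: the turn, a rotation vector about the tool's x, y, z in rad, then the shift along the tool's x, y, z in mm, then the opening, from 0 (shut) to 1 (fully open). In form: [[ax, ay, az, dx, dy, dz, jaw], ...]. A call has exactly 10 rows; each row shifts and turns the commanded pose from where the row before left it, along the tool's axes as they then stand; what a row does not reach is not made up. A row lasts 1/12 s, in which the tool goes at most 41.7 mm and 7.16 degrees, less where a joint would pass 70% of its speed; a pose out of reach is approached as far as the arm can. A call is refused whole if a number of a shift passes 41.7 or a number of a turn 0.125, either way. A call with a gripper value outside its range is refused whole. The fingers move at their own pace and stop on an object; the grip force is fixed at half the most. Time passes only in rows, so rows that do not move let the fingers close, or fill a call up. It gives the time, the measured TCP pose, the force, the opening and the grip force at its end, in the units of the state.
- read_state(): the state, without advancing time (a new reading comes with each control period).
- camera(name): name is "scene" or "top" or "wrist"; returns the picture (384x512x3 uint8, red, green, blue); there is no depth.
- camera_model(name): a dict with "fx", "fy", "cx", "cy" (pixels), "dist_coeffs" ([k1, k2, p1, p2, k3] as OpenCV has them; the pictures are not rectified), "rvec" (rotation vector, rad) and "tvec" (3), from world to camera coordinates, as OpenCV has them. Camera axes: x right, y down, z forward; pixel columns grow to the right and rows downward; lengths in mm; the calibration is good to about 2 mm. A picture is of the moment at which its call begins: read the wrist's pose just before it. camera_model takes no time and is no camera call; for the wrist camera it gives the pose at the moment of the call.
- hand_in(): hands the job in; it is judged then, once.
The state is a dict: "time_s": time; "joint_positions": joint angles; "dq": joint speeds; "joint_torque": joint torques, N m; "eef_pos": TCP position; "tool_rot": TCP orientation; "wrist_force": force on the tool from outside, world axes, zero at the start; "torque": the same for the moment, N m; "finger_gap": finger opening in mm; "grip_force": force on a finger pad.
Only numpy, scipy, OpenCV 4.12 (cv2) and the standard library are available. Lean on these libraries where they do the work, as an engineer would, in place of code of your own. Each camera call takes 0.05 s, during which the arm holds its last target. There are 200 camera calls.

## Working session

There is one attempt and no reset: what is moved stays moved. The work goes in short steps, Python scripts to look and compute and a tool call to move; the robot and the scene stay as the last step left them, time stands still between calls to the robot, and variables do not carry over. Pictures are saved under pics/ and viewed, at most 14 in all, crops included, and the job is handed in when it is done.

Besides the shell and the picture viewer there is one more tool, called as name([rows], argument=value, ...), one row to a line, values as JSON. drive_tool: Moves the arm, as the interface text tells. Its arguments: {"type":"object","properties":{"commands":{"type":"array"}},"required":["commands"]}

```bash
mkdir -p pics
python3 - <<'E'
from rig import *
import cv2
s=read_state();print(s)
for n in("scene","top"):
    cv2.imwrite(f"pics/{n}0.png",camera(n)[:,:,::-1]);m=camera_model(n);print(m)
E
```

```text
{'time_s': 0.0, 'joint_positions': array([-1.17088663,  0.46948393, -0.04861708,  1.53367294,  0.02409577,
        1.1410198 , -0.08229778]), 'dq': array([ 0.00046772,  0.00038043,  0.00083842,  0.00036207,  0.0018766 ,
        0.00301712, -0.00086627]), 'joint_torque': array([ 5.04348336e-04, -5.10313475e+01, -4.62867517e-02, -2.37709343e+01,
        1.07615176e-02,  7.63933029e-03, -3.33227355e-06]), 'eef_pos': array([280.40091848, 613.38773958, 241.24171888]), 'tool_rot': array([-0.66826673, -3.06931766,  0.00308559]), 'wrist_force': array([ 0.0873202 ,  0.0700203 , -0.35977908]), 'torque': array([ 0.01914375, -0.01595851, -0.05120905]), 'grip_force': 0.0, 'finger_gap': 85.11928834712457}
{'fx': 408.2703441316594, 'fy': 408.2703441316594, 'cx': 254.9118112331038, 'cy': 192.5377071794023, 'dist_coeffs': array([0.01915395, 0.        , 0.        , 0.        , 0.        ]), 'rvec': array([ 1.93359616, -0.69287742,  0.41031679]), 'tvec': array([-292.47782551,  263.05273695,  923.22967323])}
{'fx': 498.86021206056364, 'fy': 498.86021206056364, 'cx': 249.41554136733157, 'cy': 197.3178809190614, 'dist_coeffs': array([-0.06999,  0.     ,  0.     ,  0.     ,  0.     ]), 'rvec': array([ 1.72621299, -2.38411283,  0.35630028]), 'tvec': array([ 308.45870823,  426.25278258, 1734.58632488])}
```

View pics/scene0.png

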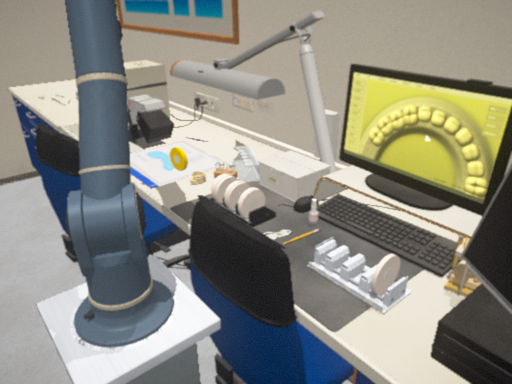

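View pics/top0.png

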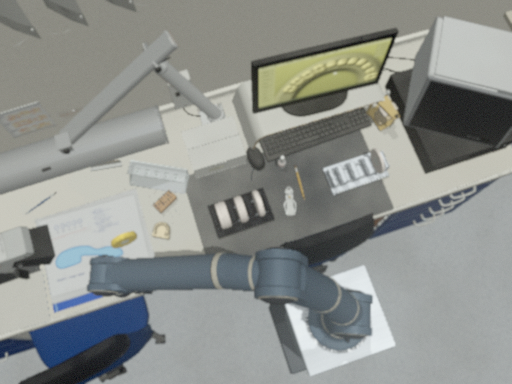

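The scene view shows the tray with three blanks at about (240,197) and the rack at (360,272), with one blank in its near end. In the top view the tray is at about (240,212), the rack at (356,172) and the yellow look-alike at (123,239).

Run:
```python
import cv2,numpy as np
t=cv2.imread("pics/top0.png")
a=cv2.resize(t[180:244,200:280],None,fx=7,fy=7,interpolation=cv2.INTER_CUBIC)
b=cv2.resize(t[140:204,315:395],None,fx=7,fy=7,interpolation=cv2.INTER_CUBIC)
cv2.imwrite("pics/c1.png",a);cv2.imwrite("pics/c2.png",b)
```

```text
(no output)
```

View pics/c1.png

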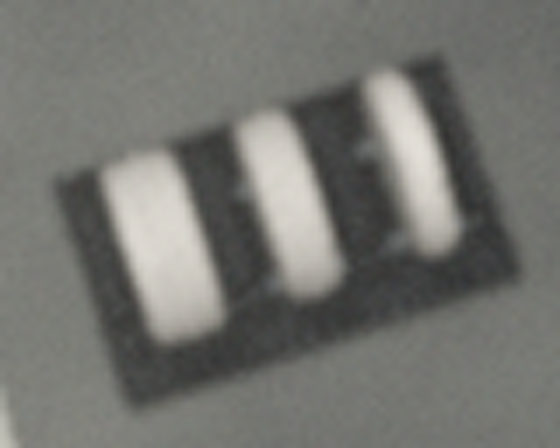

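View pics/c2.png

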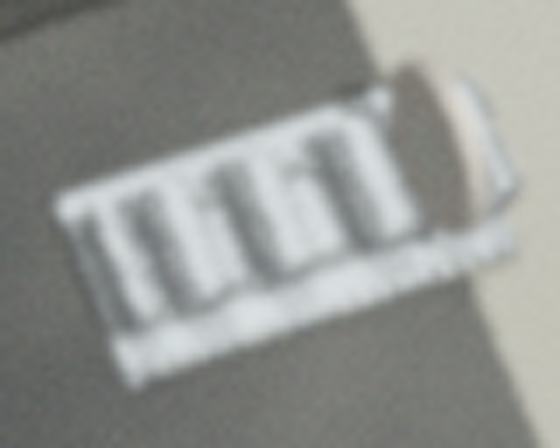

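Tray crop: the blanks read thick, medium and thin from left to right, with tray corners at (57,182), (440,58), (520,280) and (133,408). In the rack crop, a thin blank leans in the right-hand (widest) slot.

```bash
cat > h.py <<'E'
import cv2,numpy as np
from rig import *
def ray(m,uv,z):
    K=np.array([[m['fx'],0,m['cx']],[0,m['fy'],m['cy']],[0,0,1]])
    n=cv2.undistortPoints(np.array(uv,float).reshape(-1,1,2),K,m['dist_coeffs']).reshape(-1,2)
    R=cv2.Rodrigues(m['rvec'])[0]; c=-R.T@m['tvec']
    d=np.c_[n,np.ones(len(n))]@R
    z=np.broadcast_to(z,len(n))
    return c+d*((z-c[2])/d[:,2])[:,None]
def proj(m,p):
    K=np.array([[m['fx'],0,m['cx']],[0,m['fy'],m['cy']],[0,0,1]])
    return cv2.projectPoints(np.array(p,float).reshape(-1,1,3),m['rvec'],m['tvec'],K,m['dist_coeffs'])[0].reshape(-1,2)
E
python3 - <<'E'
from h import *
m=camera_model("top");np.set_printoptions(suppress=True,precision=1)
R=cv2.Rodrigues(m['rvec'])[0];print("cam",-R.T@m['tvec'])
t=np.array([[57,182],[440,58],[520,280],[133,408]])/7+[200,180]
P=ray(m,t,18);print(P,P.mean(0),[np.linalg.norm(P[i]-P[i-1]) for i in range(4)],np.degrees(np.arctan2(*(P[1]-P[0])[[1,0]])),np.degrees(np.arctan2(*(P[2]-P[3])[[1,0]])))
r=np.array([[60,205],[392,90],[515,240],[133,382]])/7+[315,140]
P=ray(m,r,10);print(P,P.mean(0),[np.linalg.norm(P[i]-P[i-1]) for i in range(4)],np.degrees(np.arctan2(*(P[1]-P[0])[[1,0]])),np.degrees(np.arctan2(*(P[2]-P[3])[[1,0]])))
print(cv2.Rodrigues(read_state()['tool_rot'])[0])
w=camera_model("wrist");R=cv2.Rodrigues(w['rvec'])[0];print("wc",-R.T@w['tvec'],R)
E
```

```text
cam [  -2.8  320.9 1784. ]
[[530.6 310.6  18. ]
 [532.7  97.1  18. ]
 [404.1  96.4  18. ]
 [402.  308.4  18. ]] [467.3 203.1  18. ] [np.float64(128.63891524697416), np.float64(213.5250346594935), np.float64(128.57500874191606), np.float64(212.07663993428864)] -89.44483854159976 -89.42826537233309
[[ 535.  -146.8   10. ]
 [ 541.  -344.5   10. ]
 [ 439.1 -375.    10. ]
 [ 428.7 -148.4   10. ]] [ 486.  -253.7   10. ] [np.float64(106.28409116165129), np.float64(197.7789558899269), np.float64(106.39618063487974), np.float64(226.8794276580814)] -88.24985777073292 -87.37837379944642
[[-0.9  0.4 -0. ]
 [ 0.4  0.9 -0. ]
 [-0.  -0.  -1. ]]
wc [215.3 644.4 373.3] [[ 0.4  0.9 -0. ]
 [ 0.9 -0.4  0.3]
 [ 0.3 -0.1 -1. ]]
```

drive_tool([
  [0,0,-0.107,0,0,0,1],
  [0,0,-0.107,0,0,0,1],
  [0,0,-0.107,0,0,0,1],
  [0,0,-0.107,0,0,0,1],
  [0,0,0,-15.5,-34,0,1],
  [0,0,0,-15.5,-34,0,1],
  [0,0,0,-15.5,-34,0,1],
  [0,0,0,-15.5,-34,0,1],
  [0,0,0,-15.5,-34,0,1],
  [0,0,0,-15.5,-34,0,1],
])

```text
time_s: 0.93
eef_pos: [373.8, 407.8, 241.9]
tool_rot: [-0.001, -3.141, 0.001]
wrist_force: [0.3, 0.2, -0.4]
finger_gap: 85.3
grip_force: 0.0
```

drive_tool([
  [0,0,0,-15.5,-34,0,1],
  [0,0,0,-15.5,-34,0,1],
  [0,0,0,-15.5,-34,0,1],
  [0,0,0,-15.5,-34,0,1],
  [0,0,0,-15.5,-34,0,1],
  [0,0,0,-15.5,-34,0,1],
  [0,0,0,0,0,0,1],
  [0,0,0,0,0,0,1],
  [0,0,0,0,0,0,1],
  [0,0,0,0,0,0,1],
])

```text
time_s: 1.77
eef_pos: [465.6, 207.1, 242.1]
tool_rot: [0.003, -3.141, -0.001]
wrist_force: [-0.0, -0.0, 0.2]
finger_gap: 85.5
grip_force: 0.0
```

Run:
```python
from h import *
import pickle
np.set_printoptions(suppress=True,precision=2)
m=camera_model("wrist");im=camera("wrist");cv2.imwrite("pics/w1.png",im[:,:,::-1]);pickle.dump(m,open("w1.pkl","wb"))
s=read_state();print(s['time_s'],s['eef_pos'],s['tool_rot'],s['joint_positions'],m)
```

```text
1.8167 [465.56 207.25 242.1 ] [ 0.   -3.14 -0.  ] [-0.52  0.2   0.02  1.92 -0.01  1.02  1.08] {'fx': 322.88625154400427, 'fy': 322.88625154400427, 'cx': 254.2311866188471, 'cy': 191.3953079878748, 'dist_coeffs': array([-0.08,  0.  ,  0.  ,  0.  ,  0.  ]), 'rvec': array([-2.07, -2.07, -0.3 ]), 'tvec': array([-207.18, -483.83,  247.46])}
```

View pics/w1.png

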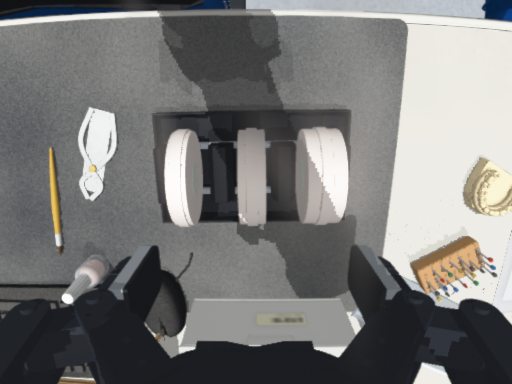

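The wrist view shows the tray with blanks at columns about 183, 252 and 322, rows 127–227. The thickest is on the right, at +y.

Run:
```python
import cv2
t=cv2.imread("pics/w1.png")
cv2.imwrite("pics/c3.png",cv2.resize(t[100:240,145:365],None,fx=3.6,fy=3.6,interpolation=cv2.INTER_CUBIC))
```

```text
(no output)
```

View pics/c3.png

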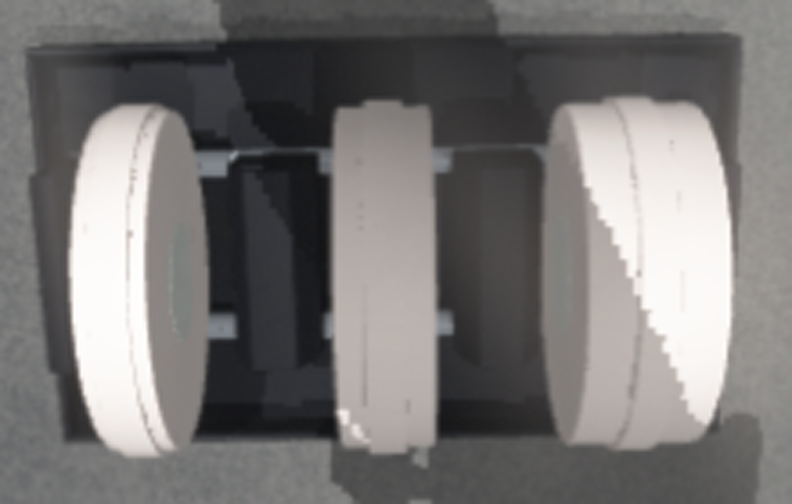

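```bash
cat > fit.py <<'E'
from h import *
from scipy.optimize import minimize
a=np.linspace(0,2*np.pi,73)
def pts(T,x,y0,t,yaw,z0=14.5):   # y0: at rod-contact height; t: lean toward +y
    L=[]
    for r,w in ([(49.25,5),(47.5,T/2)] if T>10 else [(49.25,5)]):
        for s in(-w,w): L.append(np.c_[r*np.cos(a),0*a+s,r*np.sin(a)])
    P=np.vstack(L)
    c,s=np.cos(t),np.sin(t); R=np.array([[1,0,0],[0,c,s],[0,-s,c]])
    cy,sy=np.cos(yaw),np.sin(yaw); Z=np.array([[cy,-sy,0],[sy,cy,0],[0,0,1]])
    o=R@np.array([0,0,41.5]); C=np.array([x,y0,z0])+Z@o
    return P@(Z@R).T+C, C
S=4
def sil(m,P,box):
    u0,v0,u1,v1=box; q=(proj(m,P)-[u0,v0]+.5)*S
    M=np.zeros(((v1-v0)*S,(u1-u0)*S),np.uint8)
    cv2.fillConvexPoly(M,cv2.convexHull(np.round(q*16).astype(np.int32)),1,shift=4)
    return M>0
def fit(m,mask,box,T,p0,step=(8,8,.15,.04)):
    u0,v0,u1,v1=box
    B=cv2.resize(mask[v0:v1,u0:u1].astype(np.float32),None,fx=S,fy=S,interpolation=cv2.INTER_LINEAR)>.5
    def f(p):
        A=sil(m,pts(T,*p)[0],box); return 1-(A&B).sum()/(A|B).sum()
    best=None
    for k in range(3):
        sx=np.vstack([p0]+[np.array(p0)+np.eye(4)[i]*step[i]*(1 if k%2==0 else -1) for i in range(4)])
        r=minimize(f,p0,method="Nelder-Mead",options=dict(initial_simplex=sx,xatol=.01,fatol=1e-5,maxiter=400)); p0=r.x
    return r.x,r.fun,pts(T,*r.x)[1]
E
cat > a.py <<'E'
from fit import *
import pickle
np.set_printoptions(suppress=True,precision=3)
m=pickle.load(open("w1.pkl","rb"));im=cv2.imread("pics/w1.png")
# warm/bright = blank
mask=(im.min(2)>110)
b,g,r=[im[...,i].astype(int) for i in range(3)]
cv2.imwrite("pics/m1.png",mask[100:240,145:365].astype(np.uint8)*255)
for nm,box,y in(("left",(158,122,206,235),136),("mid",(232,122,270,232),203),("right",(292,122,352,230),270)):
    for T in(10,18,25,35):
        for t0 in (-.15,.15):
            p,e,C=fit(m,mask,box,T,[467,y,t0,0]);print(nm,T,p,"err %.3f"%e,C)
print(ray(m,np.array([[27,45],[740,37],[717,440],[63,440]])/3.6+[145,100],18))
E
python3 a.py
```

```text
left 10 [473.57  141.418  -0.085   0.044] err 0.172 [473.723 137.912  55.851]
left 10 [473.761 141.372  -0.083   0.045] err 0.172 [473.914 137.934  55.857]
left 18 [473.633 137.93   -0.003   0.02 ] err 0.160 [473.635 137.793  56.   ]
left 18 [473.627 137.89   -0.003   0.021] err 0.160 [473.629 137.783  56.   ]
left 25 [477.975 134.551   0.077   0.02 ] err 0.166 [477.912 137.732  55.878]
left 25 [477.66  134.44    0.078   0.015] err 0.166 [477.613 137.669  55.874]
left 35 [482.193 131.512   0.158  -0.026] err 0.180 [482.365 138.023  55.486]
left 35 [481.966 131.215   0.162  -0.027] err 0.180 [482.145 137.914  55.455]
mid 10 [471.701 214.99   -0.201   0.061] err 0.120 [472.21  206.721  55.165]
mid 10 [472.017 193.237   0.226  -0.038] err 0.120 [472.371 202.524  54.946]
mid 18 [471.866 211.218  -0.112   0.041] err 0.088 [472.057 206.571  55.739]
mid 18 [472.09  196.965   0.14   -0.018] err 0.088 [472.195 202.736  55.597]
mid 25 [472.18  206.115  -0.013   0.013] err 0.065 [472.187 205.595  55.997]
mid 25 [472.224 206.631  -0.019   0.013] err 0.065 [472.234 205.848  55.993]
mid 35 [473.35
[... 180 characters left out ...]
9] err 0.095 [471.246 275.473  53.378]
right 10 [471.027 260.883   0.362  -0.033] err 0.095 [471.507 275.588  53.304]
right 18 [471.019 263.746   0.281  -0.014] err 0.089 [471.185 275.263  54.37 ]
right 18 [470.831 263.707   0.28   -0.028] err 0.089 [471.154 275.157  54.388]
right 25 [470.917 267.35    0.179  -0.   ] err 0.070 [470.918 274.744  55.336]
right 25 [471.066 267.215   0.181   0.005] err 0.071 [471.025 274.705  55.319]
right 35 [470.872 272.793   0.048   0.01 ] err 0.055 [470.852 274.77   55.953]
right 35 [470.911 272.46    0.042   0.026] err 0.055 [470.866 274.203  55.963]
[[409.61   97.188  18.   ]
 [407.048 312.085  18.   ]
 [536.992 315.071  18.   ]
 [537.272  98.494  18.   ]]
```

View pics/m1.png

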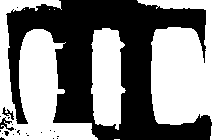

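The mask follows the blanks, apart from the shaded faces, which drop out. From rim widths the tray holds 18, 25 and 35 mm from left to right, all nearly upright, so the rack blank is the 10 mm one.

```bash
cat > b.py <<'E'
from fit import *
import pickle
np.set_printoptions(suppress=True,precision=3)
m=pickle.load(open("w1.pkl","rb"));im=cv2.imread("pics/w1.png").astype(int)
print(im[175,150:215].tolist()[::4], im[175,292:300].tolist())
# warm tone: R-B ; blanks are pinkish
for th in (80,90):
    mask=((im.min(2)>th)).astype(np.uint8)
    mask=cv2.morphologyEx(mask,cv2.MORPH_OPEN,np.ones((9,9),np.uint8))
    for nm,box,y,T in(("left",(161,124,206,232),138,18),("mid",(232,122,270,232),206,25),("right",(292,122,352,228),273,35)):
        p,e,C=fit(m,mask,box,T,[472,y,.03,0]);print(th,nm,T,p,"err %.3f"%e,C)
E
python3 b.py
```

```text
[[120, 122, 120], [125, 126, 125], [75, 74, 76], [81, 81, 85], [250, 251, 253], [251, 252, 253], [251, 252, 254], [251, 253, 254], [252, 253, 254], [132, 135, 140], [128, 131, 137], [123, 127, 123], [126, 128, 130], [113, 115, 119], [38, 35, 34], [33, 30, 29], [54, 49, 48]] [[67, 68, 72], [66, 68, 72], [71, 73, 77], [96, 98, 103], [121, 125, 131], [125, 128, 134], [126, 129, 132], [125, 129, 129]]
80 left 18 [473.062 138.     -0.013   0.027] err 0.118 [473.076 137.471  55.997]
80 mid 25 [472.833 200.404   0.062  -0.   ] err 0.056 [472.833 202.967  55.921]
80 right 35 [473.417 271.763   0.118  -0.013] err 0.089 [473.479 276.668  55.709]
90 left 18 [473.369 138.008  -0.006   0.022] err 0.105 [473.374 137.754  55.999]
90 mid 25 [472.185 207.819  -0.035   0.02 ] err 0.050 [472.215 206.383  55.975]
90 right 35 [470.795 271.603   0.1    -0.004] err 0.059 [470.812 275.734  55.794]
```

drive_tool([
  [0,0,0,-2,-41,0,1],
  [0,0,0,-2,-41,0,1],
  [0,0,0,-2,-41,0,1],
  [0,0,0,-2,-41,0,1],
  [0,0,0,-2,-41,0,1],
  [0,0,0,-2,-41,0,1],
  [0,0,0,-2,-41,0,1],
  [0,0,0,-2,-41,0,1],
  [0,0,0,-2,-41,0,1],
  [0,0,0,-2,-41,0,1],
])

```text
time_s: 2.65
eef_pos: [486.3, -204.7, 242.3]
tool_rot: [-0.003, 3.141, 0.001]
wrist_force: [1.0, 0.4, -1.0]
finger_gap: 85.4
grip_force: 0.0
```

drive_tool([
  [0,0,0,0,-40,0,1],
  [0,0,0,0,0,0,1],
  [0,0,0,0,0,0,1],
  [0,0,0,0,0,0,1],
  [0,0,0,0,0,0,1],
  [0,0,0,0,0,0,1],
  [0,0,0,0,0,0,0.5],
  [0,0,0,0,0,0,0.5],
  [0,0,0,0,0,0,0.5],
  [0,0,0,0,0,0,0.5],
])

```text
time_s: 3.48
eef_pos: [486.0, -243.9, 242.3]
tool_rot: [0.0, 3.142, 0.0]
wrist_force: [-0.4, 0.4, 0.5]
finger_gap: 42.8
grip_force: 0.0
```

Run:
```python
from h import *
import pickle
np.set_printoptions(suppress=True,precision=2)
m=camera_model("wrist");im=camera("wrist")[:,:,::-1];cv2.imwrite("pics/w2.png",im);pickle.dump(m,open("w2.pkl","wb"))
s=read_state();print(s['time_s'],s['eef_pos'],s['tool_rot'],s['finger_gap'],s['joint_positions'])
cv2.imwrite("pics/w2s.png",cv2.resize(im,None,fx=1.5,fy=1.5,interpolation=cv2.INTER_CUBIC))
```

```text
3.5333 [ 485.98 -244.06  242.33] [0.   3.14 0.  ] 42.66499657809937 [ 0.1   0.26  0.35  1.86 -0.1   1.04  2.06]
```

View pics/w2s.png

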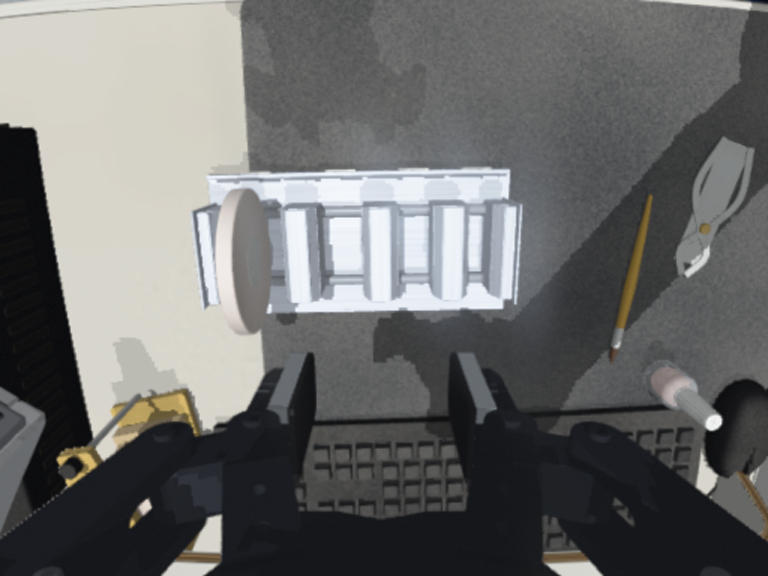

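The rack has the thin blank in its leftmost (widest) slot at about (243,260), with ridge tops near columns 302, 381 and 451. The far side is at row 170, the robot side.

Run:
```python
import cv2
t=cv2.imread("pics/w2.png")
cv2.imwrite("pics/c4.png",cv2.resize(t[105:230,120:355],None,fx=3.4,fy=3.4,interpolation=cv2.INTER_CUBIC))
```

```text
(no output)
```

View pics/c4.png

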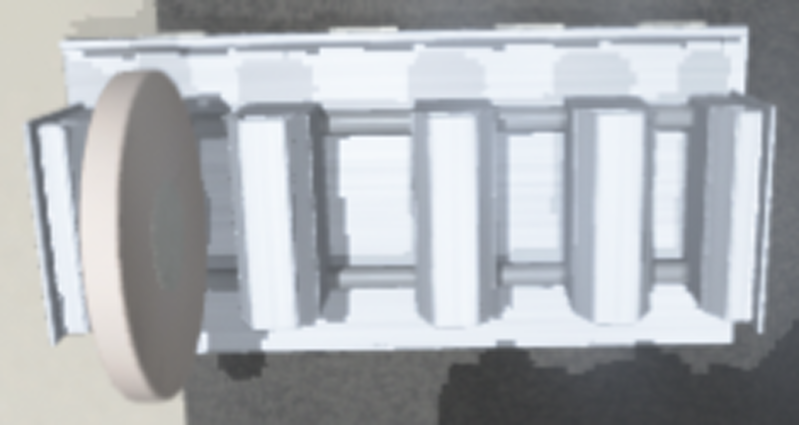

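Ridge-top corners in the crop: A (237–287,117) to (250–299,328), B (430–477,111) to (432–477,326), C (597–645,109) to (594–642,322).

```bash
cat > c.py <<'E'
from fit import *
import pickle
np.set_printoptions(suppress=True,precision=3)
m=pickle.load(open("w2.pkl","rb"));im=cv2.imread("pics/w2.png").astype(int)
Q=np.array([[237,117],[287,117],[250,328],[299,328],[430,111],[477,111],[432,326],[477,325],[597,109],[645,109],[594,322],[642,321]])/3.4+[120,105]
P=ray(m,Q,48).reshape(3,4,3)
for q in P: print(q.mean(0),"w",q[1,1]-q[0,1],q[3,1]-q[2,1],"len",q[2:,0].mean()-q[:2,0].mean(),"yaw",-(q[2:,1].mean()-q[:2,1].mean())/66)
ctr=P.mean((0,1));print("origin y est",P.mean(1)[:,1]-[-41,16,66],"x",ctr[0])
box=(140,122,186,228)
print(im[175,140:185:3].tolist())
mask=((im[...,2]-im[...,0]>3)&(im.min(2)>80)).astype(np.uint8)
# table at left is warm too: cut by flood from blank via edges; limit with bright-yellow test
mask&=((im[...,2]-im[...,0])<25)
cv2.imwrite("pics/m2.png",cv2.resize(mask[105:230,120:355]*255,None,fx=2,fy=2))
E
python3 c.py
```

```text
[ 488.819 -300.777   48.   ] w 14.938184211948794 15.437404315159654 len 65.97842150591924 yaw -0.010652112445108853
[ 487.609 -244.089   48.   ] w 13.914280476615062 14.067769979599689 len 66.76322107957697 yaw -0.0033716301194446755
[ 486.641 -193.684   48.   ] w 14.280707675805957 15.05681374347941 len 66.15936309424944 yaw -0.02602390390599439
origin y est [-259.777 -260.089 -259.684] x 487.6897298804818
[[247, 242, 237], [197, 194, 194], [232, 235, 240], [232, 235, 240], [231, 233, 239], [127, 129, 134], [111, 114, 118], [115, 116, 119], [123, 124, 125], [122, 123, 120], [121, 122, 120], [120, 121, 118], [117, 117, 120], [114, 114, 117], [165, 155, 148]]
```

View pics/m2.png

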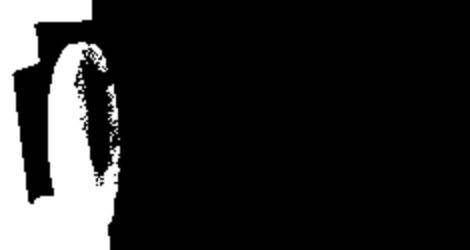

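The colour mask leaks into the table, so I fit to a hand-read outline instead: leftmost column 80, top (150,69), right column 208, bottom (155,402) in the crop.

```bash
cat >> c.py <<'E'
q=np.array([(125,74),(150,69),(175,77),(190,105),(201,150),(208,210),(205,270),(195,340),(180,385),(155,402),(130,398),(112,370),(95,320),(83,260),(81,210),(88,150),(100,105),(112,85)])/3.4+[120,105]
box=(130,110,200,240);u0,v0,u1,v1=box
mk=np.zeros((384*16,512*16),np.uint8);cv2.fillPoly(mk,[np.round((q+.5)*16).astype(np.int32)],1)
mask=cv2.resize(mk,(512,384),interpolation=cv2.INTER_AREA)
mask=cv2.resize((mk*255),(512,384),interpolation=cv2.INTER_AREA)>127
for T in(10,18):
  for t in(-.4,-.1,.2):
    p,e,C=fit(m,mask,box,T,[488,-334,t,.01]);print(T,p,"%.3f"%e,C)
E
python3 c.py|tail -6
```

```text
10 [ 489.793 -334.73     0.012   -0.008] 0.055 [ 489.798 -334.224   55.997]
10 [ 489.583 -334.641    0.011   -0.009] 0.055 [ 489.587 -334.167   55.997]
10 [ 489.778 -334.707    0.011   -0.011] 0.055 [ 489.783 -334.247   55.997]
18 [ 490.309 -338.296    0.094   -0.022] 0.081 [ 490.394 -334.415   55.818]
18 [ 490.329 -338.116    0.092   -0.018] 0.081 [ 490.397 -334.311   55.825]
18 [ 490.302 -338.144    0.092   -0.018] 0.080 [ 490.37  -334.317   55.823]
```

drive_tool([
  [0,0,-0.012,-3,-30,0,0.45],
  [0,0,0,0,-30,0,0.45],
  [0,0,0,0,-30,0,0.45],
  [0,0,0,0,0,35,0.45],
  [0,0,0,0,0,35,0.45],
  [0,0,0,0,0,30,0.45],
  [0,0,0,0,0,25,0.45],
  [0,0,0,0,0,20,0.45],
  [0,0,0,0,0,13,0.45],
  [0,0,0,0,0,0,0.45],
])

```text
time_s: 4.37
eef_pos: [488.0, -333.1, 81.5]
tool_rot: [0.018, -3.137, -0.004]
wrist_force: [0.6, -0.1, 0.2]
finger_gap: 38.1
grip_force: 0.0
```

drive_tool([
  [0,0,0,0,0,0,0.3],
  [0,0,0,0,0,0,0.25],
  [0,0,0,0,0,0,0.2],
  [0,0,0,0,0,0,0.16],
  [0,0,0,0,0,0,0.13],
  [0,0,0,0,0,0,0.0],
  [0,0,0,0,0,0,0.0],
  [0,0,0,0,0,0,0.0],
  [0,0,0,0,0,0,0.0],
  [0,0,0,0,0,0,0.0],
])

```text
time_s: 5.2
eef_pos: [490.2, -334.4, 85.3]
tool_rot: [-0.018, 3.14, -0.0]
wrist_force: [-0.7, 1.8, 6.1]
finger_gap: 9.1
grip_force: 59.0
```

drive_tool([
  [0,0,0,0,0,-10,0],
  [0,0,0,0,0,-25,0],
  [0,0,0,0,0,-30,0],
  [0,0,0,0,25,0,0],
  [0,0,0,0,38,0,0],
  [0,0,0,0,38,0,0],
  [0,0,0,0,35,0,0],
  [0,0,0,0,25,0,0],
  [0,0,0,0,0,0,0],
  [0,0,0,0,0,0,0],
])

```text
time_s: 6.03
eef_pos: [487.8, -171.5, 149.5]
tool_rot: [0.023, -3.141, -0.001]
wrist_force: [-0.7, -0.9, -1.0]
finger_gap: 9.3
grip_force: 58.7
```

```bash
cat > look.py <<'E'
import sys
from h import *
import pickle
np.set_printoptions(suppress=True,precision=3)
n=sys.argv[1];m=camera_model("wrist");im=camera("wrist")[:,:,::-1];cv2.imwrite(f"pics/{n}.png",im);pickle.dump(m,open(n+".pkl","wb"))
s=read_state();print(s['time_s'],s['eef_pos'],s['tool_rot'],s['finger_gap'],s['wrist_force'])
E
python3 look.py w3
python3 - <<'E'
import cv2
t=cv2.imread("pics/w3.png")
cv2.imwrite("pics/c5.png",cv2.resize(t[60:384,100:420],None,fx=1.8,fy=1.8,interpolation=cv2.INTER_CUBIC))
E
```

```text
6.0833 [ 487.754 -173.244  149.595] [-0.019  3.141 -0.001] 9.585144994954277 [-0.29  -0.284 -0.183]
```

View pics/c5.png

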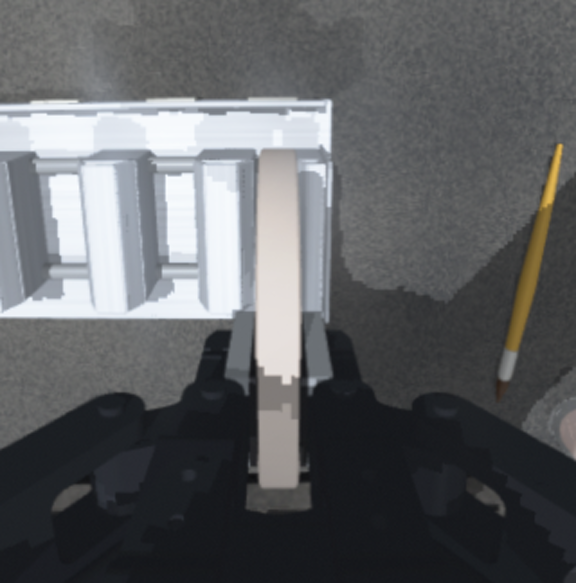

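The blank hangs upright, aligned over the narrowest slot (column about 280 in the crop).

drive_tool([
  [0,0,0,0,0,20,0],
  [0,0,0,0,0,20,0],
  [0,0,0,0,0,10,0],
  [0,0,0,0,0,7,0],
  [0,0,0,0,0,5,0],
  [0,0,0,0,0,2,0],
  [0,0,0,0,0,0,0],
  [0,0,0,0,0,0,0],
  [0,0,0,0,0,0,0],
  [0,0,0,0,0,0,0],
])

```text
time_s: 6.92
eef_pos: [487.9, -173.7, 85.7]
tool_rot: [-0.017, 3.141, -0.001]
wrist_force: [-0.9, -1.8, 0.4]
finger_gap: 9.2
grip_force: 58.9
```

drive_tool([
  [0,0,0,0,0,0.5,0],
  [0,0,0,0,0,0,0.15],
  [0,0,0,0,0,0,0.2],
  [0,0,0,0,0,0,0.3],
  [0,0,0,0,0,0,0.35],
  [0,0,0,0,0,-15,0.35],
  [0,0,0,0,0,-40,0.35],
  [0,0,0,0,0,-40,0.4],
  [0,0,0,0,20,-5,0.45],
  [0,0,0,0,41,0,0.5],
])

```text
time_s: 7.75
eef_pos: [489.3, -117.0, 188.5]
tool_rot: [-0.003, 3.133, -0.005]
wrist_force: [0.3, 0.7, -0.7]
finger_gap: 42.5
grip_force: 0.0
```

drive_tool([
  [0,0,0,1.5,41,0,0.5],
  [0,0,0,1.5,41,0,0.5],
  [0,0,0,1.5,41,0,0.5],
  [0,0,0,1.5,41,0,0.5],
  [0,0,0,1.5,41,0,0.5],
  [0,0,0,1.5,30,0,0.5],
  [0,0,0,1.5,15,0,0.5],
  [0,0,0,0,0,0,0.5],
  [0,0,0,0,0,0,0.5],
  [0,0,0,0,0,0,0.5],
])

```text
time_s: 8.58
eef_pos: [473.9, 136.4, 184.7]
tool_rot: [0.015, -3.141, 0.001]
wrist_force: [-0.7, -0.5, 0.5]
finger_gap: 42.9
grip_force: 0.0
```

```bash
python3 look.py w4
python3 - <<'E'
import cv2
t=cv2.imread("pics/w4.png")
cv2.imwrite("pics/c6.png",cv2.resize(t[60:384,150:420],None,fx=1.8,fy=1.8,interpolation=cv2.INTER_CUBIC))
E
```

```text
8.6333 [473.974 136.031 184.756] [ 0.014 -3.142  0.001] 42.76313016264119 [ 0.124 -0.442 -0.371]
```

View pics/c6.png

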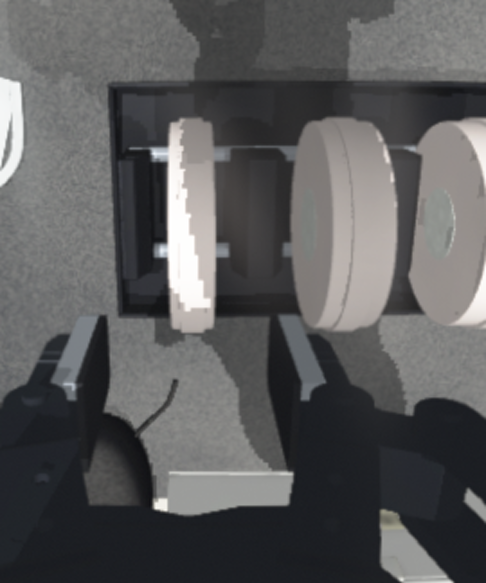

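Blank 18 stands upright at crop column about 192, centred between the fingers (105 and 270).

Run:
```python
from h import *
import pickle
np.set_printoptions(suppress=True,precision=2)
m=pickle.load(open("w4.pkl","rb"))
# rim top left/right mid edges of 18; extremes x
q=np.array([[168,225],[216,225],[192,118],[192,332],[349,225],[397,225]])/1.8+[150,60]
print(ray(m,q,[104,104,56,56,104,104]))
```

```text
[[460.44 129.37 104.  ]
 [460.26 147.58 104.  ]
 [424.38 138.37  56.  ]
 [528.1  139.56  56.  ]
 [459.74 198.41 104.  ]
 [459.54 217.09 104.  ]]
```

drive_tool([
  [0,0,0,0,2.5,15,0.45],
  [0,0,0,0,0,30,0.45],
  [0,0,0,0,0,30,0.45],
  [0,0,0,0,0,18,0.45],
  [0,0,0,0,0,7.5,0.45],
  [0,0,0,0,0,0,0.4],
  [0,0,0,0,0,0,0.35],
  [0,0,0,0,0,0,0.3],
  [0,0,0,0,0,0,0.26],
  [0,0,0,0,0,0,0.23],
])

```text
time_s: 9.47
eef_pos: [474.6, 140.3, 85.4]
tool_rot: [-0.017, 3.139, 0.002]
wrist_force: [0.3, -0.4, 0.5]
finger_gap: 19.6
grip_force: 0.0
```

drive_tool([
  [0,0,0,0,0,0,0.2],
  [0,0,0,0,0,0,0],
  [0,0,0,0,0,0,0],
  [0,0,0,0,0,0,0],
  [0,0,0,0,0,0,0],
  [0,0,0,0,0,0,0],
  [0,0,0,0,0,-10,0],
  [0,0,0,0,0,-25,0],
  [0,0,0,0,0,-35,0],
  [0,0,0,0,0,0,0],
])

```text
time_s: 10.3
eef_pos: [477.2, 141.5, 160.0]
tool_rot: [-0.017, 3.132, 0.007]
wrist_force: [1.6, 0.5, -0.8]
finger_gap: 16.9
grip_force: 58.8
```

drive_tool([
  [0,0,0,0,0,-30,0],
  [0,0,0,-0.5,-15,-30,0],
  [0,0,0,-1,-30,0,0],
  [0,0,0,-1,-40,0,0],
  [0,0,0,-1,-40,0,0],
  [0,0,0,-1,-40,0,0],
  [0,0,0,-1,-40,0,0],
  [0,0,0,-1,-40,0,0],
  [0,0,0,-1,-40,0,0],
  [0,0,0,-1,-40,0,0],
])

```text
time_s: 11.13
eef_pos: [485.4, -186.2, 214.5]
tool_rot: [-0.018, 3.141, 0.001]
wrist_force: [0.6, 1.4, -1.5]
finger_gap: 16.7
grip_force: 59.0
```

drive_tool([
  [0,0,0,0,-22,0,0],
  [0,0,0,0,-11,0,0],
  [0,0,0,0,0,0,0],
  [0,0,0,0,0,0,0],
  [0,0,0,0,0,0,0],
  [0,0,0,0,0,0,0],
  [0,0,0,0,0,0,0],
  [0,0,0,0,0,0,0],
  [0,0,0,0,0,0,0],
  [0,0,0,0,0,0,0],
])

```text
time_s: 11.97
eef_pos: [486.4, -217.4, 214.3]
tool_rot: [-0.019, 3.142, 0.0]
wrist_force: [-0.9, -0.6, -2.1]
finger_gap: 16.9
grip_force: 59.1
```

```bash
python3 look.py w5
python3 - <<'E'
import cv2
t=cv2.imread("pics/w5.png")
cv2.imwrite("pics/c7.png",cv2.resize(t[90:384,120:400],None,fx=1.9,fy=1.9,interpolation=cv2.INTER_CUBIC))
E
```

```text
12.0167 [ 486.336 -217.536  214.287] [-0.018  3.142  0.   ] 16.70511231203722 [-0.317 -0.045 -2.476]
```

View pics/c7.png

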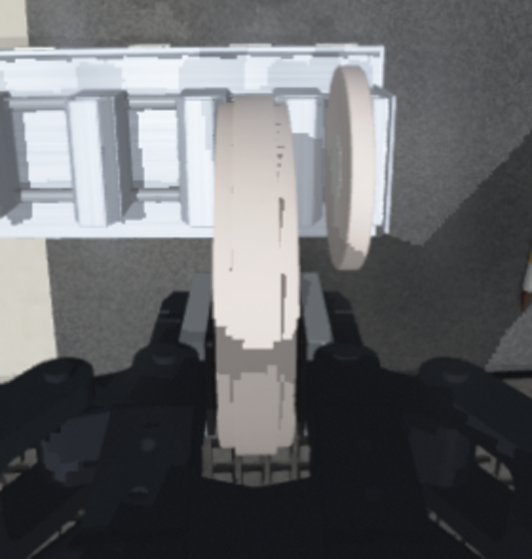

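Blank 10 stands upright in its slot, and the held blank 18 hangs upright over slot 18.

drive_tool([
  [0,0,0,-1,-1.4,20,0],
  [0,0,0,0,0,35,0],
  [0,0,0,0,0,35,0],
  [0,0,0,0,0,18,0],
  [0,0,0,0,0,9,0],
  [0,0,0,0,0,6,0],
  [0,0,0,0,0,4,0],
  [0,0,0,0,0,1.5,0],
  [0,0,0,0,0,0,0],
  [0,0,0,0,0,0,0],
])

```text
time_s: 12.85
eef_pos: [488.1, -219.5, 86.8]
tool_rot: [-0.018, 3.139, -0.001]
wrist_force: [-0.0, 0.3, -2.1]
finger_gap: 16.8
grip_force: 59.1
```

drive_tool([
  [0,0,0,0,0,1,0],
  [0,0,0,0,0,0.5,0],
  [0,0,0,0,0,0,0],
  [0,0,0,0,0,0,0],
  [0,0,0,0,0,0,0],
  [0,0,0,0,0,0,0],
  [0,0,0,0,0,0,0],
  [0,0,0,0,0,0,0],
  [0,0,0,0,0,0,0],
  [0,0,0,0,0,0,0],
])

```text
time_s: 13.68
eef_pos: [488.4, -219.5, 85.8]
tool_rot: [-0.018, 3.139, -0.001]
wrist_force: [-0.7, 0.4, 5.7]
finger_gap: 17.1
grip_force: 60.3
```

drive_tool([
  [0,0,0,0,0,0,0.22],
  [0,0,0,0,0,0,0.26],
  [0,0,0,0,0,0,0.3],
  [0,0,0,0,0,0,0.36],
  [0,0,0,0,0,-10,0.36],
  [0,0,0,0,0,-35,0.36],
  [0,0,0,0,0,-35,0.36],
  [0,0,0,0,0,-25,0.36],
  [0,0,0,0,25,0,0.45],
  [0,0,0,1,40,0,0.5],
])

```text
time_s: 14.52
eef_pos: [486.7, -158.2, 192.4]
tool_rot: [-0.004, 3.135, -0.005]
wrist_force: [0.6, 1.6, -0.7]
finger_gap: 42.9
grip_force: 0.0
```

drive_tool([
  [0,0,0,1,40,0,0.55],
  [0,0,0,1,40,0,0.55],
  [0,0,0,1,40,0,0.55],
  [0,0,0,1,40,0,0.55],
  [0,0,0,1,40,0,0.55],
  [0,0,0,1,40,0,0.55],
  [0,0,0,1,40,0,0.55],
  [0,0,0,1,40,0,0.55],
  [0,0,0,0,25,0,0.55],
  [0,0,0,0,15,0,0.55],
])

```text
time_s: 15.35
eef_pos: [472.8, 210.0, 190.0]
tool_rot: [-0.026, 3.141, 0.003]
wrist_force: [0.2, 0.4, 0.5]
finger_gap: 47.2
grip_force: 0.0
```

drive_tool([
  [0,0,0,0,0,0,0.55],
  [0,0,0,0,0,0,0.55],
  [0,0,0,0,0,0,0.55],
  [0,0,0,0,0,0,0.55],
  [0,0,0,0,0,0,0.55],
  [0,0,0,0,0,0,0.55],
  [0,0,0,0,0,0,0.55],
  [0,0,0,0,0,0,0.55],
  [0,0,0,0,0,0,0.55],
  [0,0,0,0,0,0,0.55],
])

```text
time_s: 16.18
eef_pos: [473.5, 205.7, 189.3]
tool_rot: [0.018, -3.142, -0.0]
wrist_force: [0.2, -0.3, 0.5]
finger_gap: 47.2
grip_force: 0.0
```

```bash
python3 look.py w6
python3 - <<'E'
import cv2
t=cv2.imread("pics/w6.png")
cv2.imwrite("pics/c8.png",cv2.resize(t[100:260,150:390],None,fx=3,fy=3,interpolation=cv2.INTER_CUBIC))
E
```

```text
16.2333 [473.533 205.705 189.309] [ 0.018 -3.142 -0.   ] 46.83514879904789 [ 1.009  1.401 -0.164]
```

View pics/c8.png

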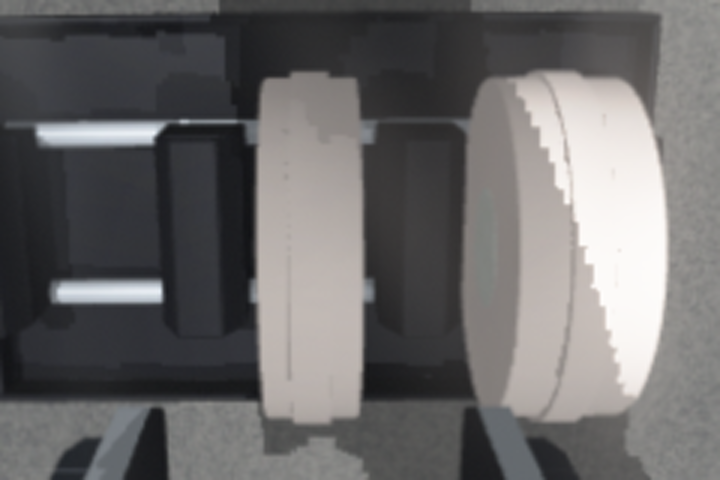

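Blank 25 stands upright at crop columns 257–363, with the finger centre at about 313.

Run:
```python
from h import *
import pickle
np.set_printoptions(suppress=True,precision=2)
m=pickle.load(open("w6.pkl","rb"))
q=np.array([[257,250],[363,250],[520,250],[667,250],[310,72],[310,425]])/3+[150,100]
print(ray(m,q,[103,103,103,103,56,56]))
```

```text
[[460.5  193.1  103.  ]
 [460.24 217.82 103.  ]
 [459.82 254.62 103.  ]
 [459.39 289.66 103.  ]
 [423.24 204.95  56.  ]
 [527.28 205.99  56.  ]]
```

drive_tool([
  [0,0,0,0,0,20,0.55],
  [0,0,0,0,0,30,0.55],
  [0,0,0,0,0,30,0.55],
  [0,0,0,0,0,18,0.5],
  [0,0,0,0,0,7,0.5],
  [0,0,0,0,0,0,0.45],
  [0,0,0,0,0,0,0.41],
  [0,0,0,0,0,0,0.38],
  [0,0,0,0,0,0,0.35],
  [0,0,0,0,0,0,0.33],
])

```text
time_s: 17.07
eef_pos: [474.3, 206.1, 85.5]
tool_rot: [-0.018, 3.139, 0.002]
wrist_force: [0.5, -0.6, 0.1]
finger_gap: 28.1
grip_force: 0.0
```

drive_tool([
  [0,0,0,0,0,0,0.3],
  [0,0,0,0,0,0,0],
  [0,0,0,0,0,0,0],
  [0,0,0,0,0,0,0],
  [0,0,0,0,0,0,0],
  [0,0,0,0,0,0,0],
  [0,0,0,0,0,-10,0],
  [0,0,0,0,0,-30,0],
  [0,0,0,0,0,-40,0],
  [0,0,0,0,0,-40,0],
])

```text
time_s: 17.9
eef_pos: [472.1, 205.1, 204.9]
tool_rot: [0.017, -3.138, 0.003]
wrist_force: [0.2, 0.3, -3.3]
finger_gap: 23.9
grip_force: 59.6
```

drive_tool([
  [0,0,0,0,-15,0,0],
  [0,0,0,-1,-30,0,0],
  [0,0,0,-1,-40,0,0],
  [0,0,0,-1,-40,0,0],
  [0,0,0,-1,-40,0,0],
  [0,0,0,-1,-40,0,0],
  [0,0,0,-1,-40,0,0],
  [0,0,0,-1,-40,0,0],
  [0,0,0,-1,-40,0,0],
  [0,0,0,-1,-40,0,0],
])

```text
time_s: 18.73
eef_pos: [485.7, -160.7, 204.4]
tool_rot: [0.018, -3.141, -0.001]
wrist_force: [1.4, 0.7, -3.0]
finger_gap: 23.8
grip_force: 59.7
```

drive_tool([
  [0,0,0,0,-40,0,0],
  [0,0,0,0,-35,0,0],
  [0,0,0,0,-25,0,0],
  [0,0,0,0,-13,0,0],
  [0,0,0,0,0,0,0],
  [0,0,0,0,0,0,0],
  [0,0,0,0,0,0,0],
  [0,0,0,0,0,0,0],
  [0,0,0,0,0,0,0],
  [0,0,0,0,0,0,0],
])

```text
time_s: 19.57
eef_pos: [488.1, -271.1, 204.3]
tool_rot: [-0.02, 3.141, 0.001]
wrist_force: [-0.0, -0.9, -4.0]
finger_gap: 23.9
grip_force: 59.8
```

```bash
python3 look.py w7
```

```text
19.6167 [ 488.137 -271.263  204.333] [-0.02   3.141  0.001] 23.770328813523097 [-0.46   0.616 -2.816]
```

drive_tool([
  [0,0,0,0,-1.1,20,0],
  [0,0,0,0,0,35,0],
  [0,0,0,0,0,30,0],
  [0,0,0,0,0,15,0],
  [0,0,0,0,0,8,0],
  [0,0,0,0,0,6,0],
  [0,0,0,0,0,4,0],
  [0,0,0,0,0,1,0],
  [0,0,0,0,0,0,0],
  [0,0,0,0,0,0,0],
])

```text
time_s: 20.45
eef_pos: [489.0, -273.6, 86.3]
tool_rot: [-0.018, 3.139, -0.001]
wrist_force: [0.6, 0.4, -1.7]
finger_gap: 23.7
grip_force: 59.9
```

drive_tool([
  [0,0,0,0,0,0.5,0],
  [0,0,0,0,0,0.4,0],
  [0,0,0,0,0,0,0],
  [0,0,0,0,0,0,0],
  [0,0,0,0,0,0,0],
  [0,0,0,0,0,0,0],
  [0,0,0,0,0,0,0],
  [0,0,0,0,0,0,0],
  [0,0,0,0,0,0,0],
  [0,0,0,0,0,0,0],
])

```text
time_s: 21.28
eef_pos: [489.3, -273.6, 86.0]
tool_rot: [-0.018, 3.138, -0.001]
wrist_force: [0.6, 1.0, 6.1]
finger_gap: 24.1
grip_force: 61.0
```

drive_tool([
  [0,0,0,0,0,0,0.3],
  [0,0,0,0,0,0,0.34],
  [0,0,0,0,0,0,0.38],
  [0,0,0,0,0,0,0.42],
  [0,0,0,0,0,-10,0.42],
  [0,0,0,0,0,-35,0.42],
  [0,0,0,0,0,-35,0.42],
  [0,0,0,0,0,-25,0.42],
  [0,0,0,0,25,0,0.5],
  [0,0,0,1,40,0,0.6],
])

```text
time_s: 22.12
eef_pos: [487.0, -212.6, 192.5]
tool_rot: [-0.005, 3.136, -0.007]
wrist_force: [0.4, 0.8, -0.1]
finger_gap: 50.6
grip_force: 0.0
```

drive_tool([
  [0,0,0,1,40,0,0.65],
  [0,0,0,1,40,0,0.65],
  [0,0,0,1,40,0,0.65],
  [0,0,0,1,40,0,0.65],
  [0,0,0,1,40,0,0.65],
  [0,0,0,1,40,0,0.65],
  [0,0,0,1,40,0,0.65],
  [0,0,0,1,40,0,0.65],
  [0,0,0,0,40,0,0.65],
  [0,0,0,0,40,0,0.65],
])

```text
time_s: 22.95
eef_pos: [473.4, 193.3, 190.3]
tool_rot: [-0.017, 3.141, 0.001]
wrist_force: [1.4, -0.1, -1.1]
finger_gap: 55.5
grip_force: 0.0
```

drive_tool([
  [0,0,0,0,40,0,0.65],
  [0,0,0,0,30,0,0.65],
  [0,0,0,0,10,0,0.65],
  [0,0,0,0,0,0,0.65],
  [0,0,0,0,0,0,0.65],
  [0,0,0,0,0,0,0.65],
  [0,0,0,0,0,0,0.65],
  [0,0,0,0,0,0,0.65],
  [0,0,0,0,0,0,0.65],
  [0,0,0,0,0,0,0.65],
])

```text
time_s: 23.78
eef_pos: [473.0, 270.9, 189.6]
tool_rot: [-0.016, 3.141, 0.0]
wrist_force: [-0.3, 0.2, 0.4]
finger_gap: 55.6
grip_force: 0.0
```

```bash
python3 look.py w8
python3 - <<'E'
from fit import *
import pickle
m=pickle.load(open("w8.pkl","rb"));im=cv2.imread("pics/w8.png").astype(int)
# row through blank top: edges of bright region
c=proj(m,[[462,272,103]])[0];print(c)
r=int(round(c[1]));g=im[r].sum(1)//3;print([(i,g[i]) for i in range(int(c[0])-35,int(c[0])+36,2)])
E
```

```text
23.8333 [472.909 271.076 189.485] [-0.016  3.142  0.   ] 55.828016307181 [-0.087  0.375 -0.094]
[255.22115488 186.24110833]
[(220, np.int64(39)), (222, np.int64(39)), (224, np.int64(38)), (226, np.int64(26)), (228, np.int64(24)), (230, np.int64(80)), (232, np.int64(176)), (234, np.int64(178)), (236, np.int64(178)), (238, np.int64(178)), (240, np.int64(179)), (242, np.int64(179)), (244, np.int64(179)), (246, np.int64(180)), (248, np.int64(179)), (250, np.int64(180)), (252, np.int64(181)), (254, np.int64(180)), (256, np.int64(180)), (258, np.int64(180)), (260, np.int64(181)), (262, np.int64(180)), (264, np.int64(181)), (266, np.int64(180)), (268, np.int64(180)), (270, np.int64(180)), (272, np.int64(179)), (274, np.int64(179)), (276, np.int64(179)), (278, np.int64(178)), (280, np.int64(150)), (282, np.int64(58)), (284, np.int64(59)), (286, np.int64(61)), (288, np.int64(65)), (290, np.int64(65))]
```

drive_tool([
  [0,0,0,-0.5,1.1,20,0.65],
  [0,0,0,0,0,30,0.65],
  [0,0,0,0,0,30,0.65],
  [0,0,0,0,0,18,0.62],
  [0,0,0,0,0,7,0.6],
  [0,0,0,0,0,0,0.56],
  [0,0,0,0,0,0,0.52],
  [0,0,0,0,0,0,0.49],
  [0,0,0,0,0,0,0.46],
  [0,0,0,0,0,0,0.44],
])

```text
time_s: 24.67
eef_pos: [474.0, 273.2, 85.6]
tool_rot: [-0.018, 3.14, 0.002]
wrist_force: [0.1, -0.5, 0.4]
finger_gap: 37.8
grip_force: 0.0
```

drive_tool([
  [0,0,0,0,0,0,0.42],
  [0,0,0,0,0,0,0],
  [0,0,0,0,0,0,0],
  [0,0,0,0,0,0,0],
  [0,0,0,0,0,0,0],
  [0,0,0,0,0,0,0],
  [0,0,0,0,0,-10,0],
  [0,0,0,0,0,-30,0],
  [0,0,0,0,0,-40,0],
  [0,0,0,0,0,-40,0],
])

```text
time_s: 25.5
eef_pos: [472.0, 271.9, 204.9]
tool_rot: [0.017, -3.139, 0.003]
wrist_force: [1.6, 0.3, -2.5]
finger_gap: 34.2
grip_force: 60.5
```

drive_tool([
  [0,0,0,0,-15,0,0],
  [0,0,0,-1,-30,0,0],
  [0,0,0,-1,-40,0,0],
  [0,0,0,-1,-40,0,0],
  [0,0,0,-1,-40,0,0],
  [0,0,0,-1,-40,0,0],
  [0,0,0,-1,-40,0,0],
  [0,0,0,-1,-40,0,0],
  [0,0,0,-1,-40,0,0],
  [0,0,0,-1,-40,0,0],
])

```text
time_s: 26.33
eef_pos: [485.2, -94.1, 204.2]
tool_rot: [0.018, -3.141, -0.001]
wrist_force: [1.6, 0.1, -3.3]
finger_gap: 34.3
grip_force: 60.6
```

drive_tool([
  [0,0,0,0,-40,0,0],
  [0,0,0,0,-40,0,0],
  [0,0,0,0,-40,0,0],
  [0,0,0,0,-40,0,0],
  [0,0,0,0,-38,0,0],
  [0,0,0,0,-28,0,0],
  [0,0,0,0,-14,0,0],
  [0,0,0,0,0,0,0],
  [0,0,0,0,0,0,0],
  [0,0,0,0,0,0,0],
])

```text
time_s: 27.17
eef_pos: [488.9, -330.5, 203.7]
tool_rot: [0.02, -3.14, -0.003]
wrist_force: [0.6, 0.4, -1.7]
finger_gap: 33.6
grip_force: 60.6
```

```bash
python3 look.py w9
```

```text
27.2167 [ 489.173 -330.21   203.88 ] [ 0.021 -3.141 -0.003] 34.11791671495178 [-0.656  1.741 -2.076]
```

drive_tool([
  [0,0,0,0,-3,0,0],
  [0,0,0,0,0,25,0],
  [0,0,0,0,0,25,0],
  [0,0,0,0,0,10,0],
  [0,0,0,0,0,0,0],
  [0,0,0,0,0,0,0],
  [0,0,0,0,0,0,0],
  [0,0,0,0,0,0,0],
  [0,0,0,0,0,0,0],
  [0,0,0,0,0,0,0],
])

```text
time_s: 28.05
eef_pos: [489.5, -335.4, 145.3]
tool_rot: [-0.018, 3.14, -0.001]
wrist_force: [0.6, 0.1, -2.4]
finger_gap: 34.0
grip_force: 60.6
```

drive_tool([
  [0,0,0,0,0.7,15,0],
  [0,0,0,0,0,15,0],
  [0,0,0,0,0,10,0],
  [0,0,0,0,0,8,0],
  [0,0,0,0,0,6,0],
  [0,0,0,0,0,4,0],
  [0,0,0,0,0,1,0],
  [0,0,0,0,0,0,0],
  [0,0,0,0,0,0,0],
  [0,0,0,0,0,0,0],
])

```text
time_s: 28.88
eef_pos: [490.8, -334.8, 86.5]
tool_rot: [-0.018, 3.138, -0.002]
wrist_force: [2.9, 0.7, 3.0]
finger_gap: 34.0
grip_force: 61.2
```

drive_tool([
  [0,0,0,0,0,0.6,0],
  [0,0,0,0,0,0,0],
  [0,0,0,0,0,0,0],
  [0,0,0,0,0,0,0],
  [0,0,0,0,0,0,0],
  [0,0,0,0,0,0,0],
  [0,0,0,0,0,0,0],
  [0,0,0,0,0,0,0],
  [0,0,0,0,0,0,0],
  [0,0,0,0,0,0,0],
])

```text
time_s: 29.72
eef_pos: [491.0, -334.9, 86.3]
tool_rot: [-0.018, 3.138, -0.002]
wrist_force: [4.0, 0.8, 6.7]
finger_gap: 34.0
grip_force: 62.0
```

drive_tool([
  [0,0,0,0,0,0,0.42],
  [0,0,0,0,0,0,0.46],
  [0,0,0,0,0,0,0.5],
  [0,0,0,0,0,0,0.55],
  [0,0,0,0,0,-10,0.55],
  [0,0,0,0,0,-35,0.55],
  [0,0,0,0,0,-40,0.55],
  [0,0,0,0,0,-40,0.55],
  [0,0,0,0,20,-30,0.55],
  [0,0,0,0,40,0,0.55],
])

```text
time_s: 30.55
eef_pos: [490.1, -281.6, 247.6]
tool_rot: [-0.003, 3.129, -0.014]
wrist_force: [1.7, 0.5, -0.7]
finger_gap: 47.2
grip_force: 0.0
```

drive_tool([
  [0,0,0,0,15,0,0.55],
  [0,0,0,0,0,0,0.55],
  [0,0,0,0,0,0,0.55],
  [0,0,0,0,0,0,0.55],
  [0,0,0,0,0,0,0.55],
  [0,0,0,0,0,0,0.55],
  [0,0,0,0,0,0,0.55],
  [0,0,0,0,0,0,0.55],
  [0,0,0,0,0,0,0.55],
  [0,0,0,0,0,0,0.55],
])

```text
time_s: 31.38
eef_pos: [488.2, -259.7, 239.6]
tool_rot: [0.017, -3.141, -0.0]
wrist_force: [0.7, -0.1, -0.2]
finger_gap: 46.9
grip_force: 0.0
```

```bash
python3 look.py w10
python3 - <<'E'
from fit import *
import pickle
np.set_printoptions(suppress=True,precision=3)
m=pickle.load(open("w10.pkl","rb"));im=cv2.imread("pics/w10.png").astype(int)
# model silhouettes: compare predicted seated edges with image gradient along rows, per blank
g=im.astype(np.float32).mean(2)
for T,d in((10,87),(18,41),(25,-12.5),(35,-74.5)):
    x=487.7-.012*(d-13.7);y=-259.85+d
    P,_=pts(T,x,y,0,.012);h=proj(m,P);u0,v0=h.min(0);u1,v1=h.max(0)
    warm=(im[...,2]-im[...,0])
    r=int((v0+v1)/2);
    print(T,"pred u %.1f..%.1f v %.1f..%.1f"%(u0,u1,v0,v1))
    print("  row",r,[(i,int(g[r,i]),int(warm[r,i])) for i in range(int(u0)-6,int(u1)+8,2)])
    c=int((u0+u1)/2);print("  colT",[(i,int(g[i,c]),int(warm[i,c])) for i in range(int(v0)-6,int(v0)+7,2)],"colB",[(i,int(g[i,c]),int(warm[i,c])) for i in range(int(v1)-6,int(v1)+7,2)])
E
```

```text
31.4333 [ 488.21  -259.578  239.682] [ 0.017 -3.141 -0.   ] 47.2199971390769 [0.383 0.807 0.037]
10 pred u 324.5..360.9 v 120.7..219.7
  row 170 [(318, 235, -12), (320, 238, -12), (322, 235, -13), (324, 181, -17), (326, 142, -12), (328, 126, 4), (330, 120, 3), (332, 125, -1), (334, 126, -2), (336, 127, -1), (338, 122, -1), (340, 130, 3), (342, 126, 4), (344, 127, 4), (346, 128, 3), (348, 126, 3), (350, 202, 11), (352, 222, 8), (354, 222, 8), (356, 221, 8), (358, 221, 9), (360, 213, 9), (362, 161, -9), (364, 107, -1), (366, 104, -2)]
  colT [(114, 213, -18), (116, 187, -19), (118, 231, -15), (120, 200, -19), (122, 151, 5), (124, 149, 6), (126, 132, 4)] colB [(213, 138, 7), (215, 163, 10), (217, 165, 11), (219, 138, 8), (221, 70, -1), (223, 67, -1), (225, 67, -2)]
18 pred u 281.5..311.8 v 120.5..219.9
  row 170 [(275, 204, -19), (277, 161, -14), (279, 153, -13), (281, 138, -1), (283, 141, -4), (285, 151, -3), (287, 145, 1), (289, 175, 6), (291, 237, 7), (293, 237, 8), (295, 230, 8), (297, 239, 7), (299, 239, 7), (301, 238, 8), (303, 239, 7), (305, 237, 8), (307, 213, 11), (309, 238, 7)
[... 1079 characters left out ...]
52, 230, 9), (154, 230, 9), (156, 229, 8), (158, 229, 9), (160, 225, 9), (162, 230, 9), (164, 229, 10), (166, 229, 9), (168, 230, 9), (170, 226, 10), (172, 162, 9), (174, 230, 9), (176, 231, 8), (178, 232, 9), (180, 233, 9), (182, 233, 9), (184, 233, 9), (186, 149, 10), (188, 106, 6), (190, 105, 6), (192, 105, 5), (194, 103, 0), (196, 102, 0), (198, 102, 0), (200, 103, 6), (202, 108, 1), (204, 114, -12), (206, 125, -13), (208, 235, -13), (210, 241, -11)]
  colT [(114, 224, -13), (116, 155, -15), (118, 219, -17), (120, 222, -15), (122, 192, -12), (124, 152, 9), (126, 162, 10)] colB [(213, 196, 12), (215, 192, 12), (217, 183, 11), (219, 170, 11), (221, 175, 10), (223, 202, 12), (225, 202, 11)]
```

```bash
python3 -c "
from rig import hand_in;print(hand_in())"
```

```text
the job is handed in; nothing more can be done
None
```

All four blanks are standing upright in their own rack slots, thinnest to thickest, and the job is handed in at about 31 s of the 106 s allowed; in the last wrist picture their edges matched the fully seated positions to about 1–2 pixels.

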